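# Stand the sanding drums ready on their tray

## Robot

A 7-joint arm with a two-finger parallel gripper is mounted at the origin on the work surface. World frame = base frame: x ahead of the robot, y to its left, z up, the work surface at z = 0. Lengths are in m, angles in rad, forces in N, time in s.
With the tool pointing down it reaches from about 0.425 to 0.825 m from the base axis. Payload 3.6 kg.
Tool frame: the origin (TCP) lies midway between the tips of the shut fingers; the grasp point (between the pads) lies ctrl.pinch_z behind it (ctrl.pinch_z is the distance from the TCP to the grasp point, in m); z points along the fingers, y is the line along which they close (so a half turn about z gives the same grasp; the last joint's range is limited). The gripper opens to 93 mm and grips with 3 to 60 N. Pads are 15 mm wide; open, the fingers measure 128 mm over their backs; the gripper's body (75 mm by 188 mm) begins 65 mm behind the grasp point.
Start: joints at [1.117, 0.615, -0.013, 1.423, 0.008, 1.103, -0.04], TCP at [0.269, -0.592, 0.186] pointing down, gripper open.
Joint ranges: [-3.12, 3.12], [-0.3, 2.06], [-1.34, 1.32], [0.26, 2.42], [-1.36, 4.5], [0.01, 1.98], [-2.84, 2.84]. Speed limits (rad/s): [2.79, 2.79, 3.14, 3.14, 3.14, 3.14, 3.14].

## Interface

Orientations are given as [roll, pitch, yaw] about the fixed x, y, z axes, in that order (R = Rz(yaw) Ry(pitch) Rx(roll)).
In Python, from station import ctrl gives the robot as it stands.
- The arm moves only by the shell command python3 -m jog 'ROWS'. ROWS is JSON, a list of rows, each a list of 7 numbers: the shift along the tool's x, y, z normalised to -1 to 1, where 1 is 300 mm, then the turn, a rotation vector about the tool's x, y, z normalised to -1 to 1, where 1 is pi rad, then the opening, from 0 (shut) to 1 (fully open). A call has 1 to 12 rows; each row is the pose to reach, as a shift and turn from the pose commanded when the call began, along the tool's axes at that moment, turning the shorter way round; what a row does not reach only later rows make up. A row lasts 1/12 s, in which the tool goes at most 41.7 mm and 7.16 degrees, less where a joint would pass 70% of its speed; a pose out of reach is approached as far as the arm can. A call with a number of a shift or a turn outside -1 to 1 is refused whole. A call with a gripper value outside its range is refused whole. The fingers move at their own pace and stop on an object; the grip force is fixed at half the most. Time passes only in rows, so rows that repeat a pose let the fingers close. It gives the time, the measured TCP pose, the force, the opening and the grip force at its end, in the units of the state.
- ctrl.get_state(): the state, without advancing time (a new reading comes with each control period).
- ctrl.capture(name): name is "scene" or "top"; returns a dict with "frame" (480x640x3 uint8, red, green, blue), "fx", "fy", "cx", "cy" (pixels), "xyz" and "orientation" of the camera in the world. Camera axes: x right, y down, z forward; pixel columns grow to the right and rows downward; lengths in m; the calibration is good to about 2 mm. A picture is of the moment at which its call begins. There is no depth.
- ctrl.hand_in(): hands the job in; it is judged then, once.
The state is a dict: "t": time; "qpos": joint angles; "qd": joint speeds; "effort": joint torques, N m; "position": TCP position; "tool_rot": TCP orientation; "contact_force": force on the tool from outside, world axes, zero at the start; "moment": the same for the moment, N m; "opening": finger opening in m; "grip_force": force on a finger pad.
Only numpy, scipy, OpenCV 4.12 (cv2) and the standard library are available. Lean on these libraries where they do the work, as an engineer would, in place of code of your own. Each camera call takes 0.05 s, during which the arm holds its last target. There are 200 camera calls.

## Task

Get the drum tray ready for the spindle sander: the blue sanding drum has toppled over on the bench and the red one is still standing in the grey spares bin. Put both on the tray, each standing upright on its foot with the nut on top, in the middle of the pad of its own colour. Set them down rather than dropping them, and leave the yellow drum and the other things on the bench and in the bin as they are.

Things in the scene. Friction and masses are not known exactly. Their poses are not given: they have to be found in the camera images.
- drum_blue: Blue sanding drum: cylinder 50 mm in diameter, sleeve from 9 to 103 mm above its flat steel foot, black rubber to 113 mm, then a nut 21 mm across to 130 mm overall; 0.25 to 0.5 kg, centre of mass 58 mm from the foot. Origin: centre of the foot's underside; +z runs from foot to nut. Lies on the bench, nut pointing away from the robot, ahead or up to 75 degrees to the right, free to roll.
- drum_red: Red sanding drum: cylinder 50 mm in diameter, sleeve from 9 to 103 mm above its flat steel foot, black rubber to 113 mm, then a nut 21 mm across to 130 mm overall; 0.25 to 0.5 kg, centre of mass 58 mm from the foot. Origin: centre of the foot's underside; +z runs from foot to nut. Stands in the bin on its 4 mm floor.
- drum_yellow: Yellow sanding drum: cylinder 50 mm in diameter, sleeve from 9 to 103 mm above its flat steel foot, black rubber to 113 mm, then a nut 21 mm across to 130 mm overall; 0.25 to 0.5 kg, centre of mass 58 mm from the foot. Origin: centre of the foot's underside; +z runs from foot to nut. Already stands on the yellow pad; stays there.
- pad_blue: Round blue rubber pad, 90 mm in diameter and 3 mm thick, fixed in the tray; the place of the blue drum. Origin: centre of its underside, which lies 8 mm above the bench; its x axis points across the tray, away from the robot, y along the tray.
- pad_red: Round red rubber pad, 90 mm in diameter and 3 mm thick, fixed in the tray; the place of the red drum. Origin: centre of its underside, which lies 8 mm above the bench; its x axis points across the tray, away from the robot, y along the tray.
- pad_yellow: Round yellow rubber pad, 90 mm in diameter and 3 mm thick, fixed in the tray; the place of the yellow drum. Origin: centre of its underside, which lies 8 mm above the bench; its x axis points across the tray, away from the robot, y along the tray.
- tray: Fixed plywood drum tray, 120 mm across (its x) by 310 mm long (its y), board 8 mm thick, rim 14 mm high; three pads in a row along y, 98 mm apart, in any order. Origin: centre of its underside.
- bin: Fixed grey open plastic spares bin, 150 mm (its x) by 170 mm (its y) outside with a 4 mm overhanging lip all round, 65 mm high, walls and floor 4 mm. Holds the red drum and a wooden offcut. Origin: centre of its underside.
- offcut: Loose pale wooden offcut, 100 x 35 x 30 mm, lying in the bin beside the red drum, on its right as the robot sees it (the bin's -y side), along the bin's x. Origin: centre of its underside.
- glue_bottle: Wood glue bottle, 60 mm in diameter, 190 mm high, white with orange cap, standing. Origin: centre of its underside.
- oil_can: Can with green label, 66 mm in diameter, 120 mm high, standing. Origin: centre of its underside.
- sanding_block: Cork sanding block, 115 x 62 x 40 mm. Origin: centre of its underside.
- dust_brush: Bench brush lying flat. Origin: underside, at its middle.
- mallet: Wooden mallet lying on its side: head 70 x 120 x 70 mm, handle 250 mm. Origin: under the middle of the head; the handle points away from it along its -x.
- square: Try square lying flat: blade 250 x 25 mm, green stock 110 x 35 x 16 mm. Origin: underside of the stock, at the blade's line.

How it is judged:
At the end, for the whole second after the job is handed in: All three drums stand upright (within 4.5 degrees, nut up) and at rest on the pads of their own colours, each drum's axis within 20 mm of its pad's centre (angle between each of drum_blue, drum_red, drum_yellow's own z axis and vertical below 0.08 rad and horizontal distance between drum_blue and pad_blue below 0.02 m and z of drum_blue in the frame of pad_blue between -0.002 and 0.007 m and linear speed of each of drum_blue, drum_red, drum_yellow below 0.02 m/s and angular speed of each of drum_blue, drum_red, drum_yellow below 0.2 rad/s and horizontal distance between drum_red and pad_red below 0.02 m and z of drum_red in the frame of pad_red between -0.002 and 0.007 m and horizontal distance between drum_yellow and pad_yellow below 0.02 m and z of drum_yellow in the frame of pad_yellow between -0.002 and 0.007 m); the robot touches nothing.
It fails at once if the blue or the red drum is dropped or flung (faster than 0.5 m/s while not held by the fingers) ((contact force between drum_blue and the fingers below 0.3 N and linear speed of drum_blue above 0.5 m/s) or (contact force between drum_red and the fingers below 0.3 N and linear speed of drum_red above 0.5 m/s)).
It fails at once if the yellow drum is shifted more than 15 mm or tipped (distance of drum_yellow from where it was at the start of the episode above 0.015 m or angle between drum_yellow's own z axis and vertical above 0.25 rad).
It fails at once if another thing on the bench is moved more than 30 mm (the offcut in the bin 40 mm) (distance of any of glue_bottle, sanding_block, dust_brush, mallet, square, oil_can from where it was at the start of the episode above 0.03 m or distance of offcut from where it was at the start of the episode above 0.04 m).
It also fails if it takes over 72 s, if anything falls off the work surface, if the arm or the gripper's body presses on something with over 40 N, if the wrist force passes 120 N, or if a joint passes its speed limit or range.

## Working session

There is one attempt and no reset: what is moved stays moved. The work goes in short steps, Python scripts to look and compute and a shell command to move; the robot and the scene stay as the last step left them, time stands still between calls to the robot, and variables do not carry over. Pictures are saved under pics/ and viewed, at most 10 in all, crops included, and the job is handed in when it is done.

```bash
mkdir -p pics; ls; cat > h.py <<'E'
from station import ctrl
import numpy as np, cv2
from scipy.spatial.transform import Rotation as R
def cam(n): 
    c=ctrl.capture(n); return c
def campose(c):
    o=np.array(c["orientation"],float)
    return (R.from_euler('xyz',o).as_matrix() if o.shape==(3,) else o), np.array(c["xyz"],float)
def ray(c,u,v,z):
    M,p=campose(c); d=M@np.array([(u-c["cx"])/c["fx"],(v-c["cy"])/c["fy"],1.]); return p+d*(z-p[2])/d[2]
def proj(c,P):
    M,p=campose(c); q=(np.atleast_2d(P)-p)@M
    return np.c_[q[:,0]/q[:,2]*c["fx"]+c["cx"],q[:,1]/q[:,2]*c["fy"]+c["cy"]]
def shot(n,f):
    c=cam(n); cv2.imwrite("pics/"+f,c["frame"][...,::-1]); return c
E
python3 - <<'E'
from h import *
for n in("top","scene"):
    c=shot(n,n+"0.png"); print({k:c[k] for k in c if k!="frame"}); print(campose(c)[0].round(2))
print(ctrl.get_state(),ctrl.pinch_z)
E
```

```text
pics
{'fx': 572.6592695022515, 'fy': 572.6592695022515, 'cx': 321.6447063491774, 'cy': 246.90940564030782, 'xyz': array([0.37554297, 0.01307707, 1.62355188]), 'orientation': array([-3.01517492e+00, -1.45210729e-03, -1.56940746e+00])}
[[ 0.   -0.99  0.13]
 [-1.   -0.   -0.  ]
 [ 0.   -0.13 -0.99]]
{'fx': 516.3602048770043, 'fy': 516.3602048770043, 'cx': 319.3504602582456, 'cy': 231.0086614497406, 'xyz': array([1.41537378, 0.15018834, 1.04900306]), 'orientation': array([-2.42034659, -0.01332413,  1.7408124 ])}
[[-0.17  0.74 -0.65]
 [ 0.99  0.14 -0.1 ]
 [ 0.01 -0.66 -0.75]]
{'t': 0.1, 'qpos': array([ 1.11746254,  0.61580411, -0.01265022,  1.42469075,  0.0081064 ,
        1.10341424, -0.04042408]), 'qd': array([ 5.87241376e-04, -3.30286965e-03,  1.84068124e-03, -1.91542589e-03,
        7.30088549e-05, -4.08959771e-04, -9.60254101e-04]), 'effort': array([ 1.21679215e-03, -4.60035503e+01,  2.09796536e-01, -1.66243708e+01,
       -6.12030225e-02,  1.69202406e-02,  1.25979323e-04]), 'position': array([ 0.26880127, -0.59097073,  0.18532482]), 'tool_rot': array([-3.13932618e+00,  1.34673113e-05,  4.26905282e-01]), 'contact_force': array([0.40818922, 0.12306597, 0.89986575]), 'moment': array([-0.01772303,  0.00170198, -0.02532437]), 'grip_force': 0.0, 'opening': 0.0932581021945511} 0.0188
```

View pics/top0.png

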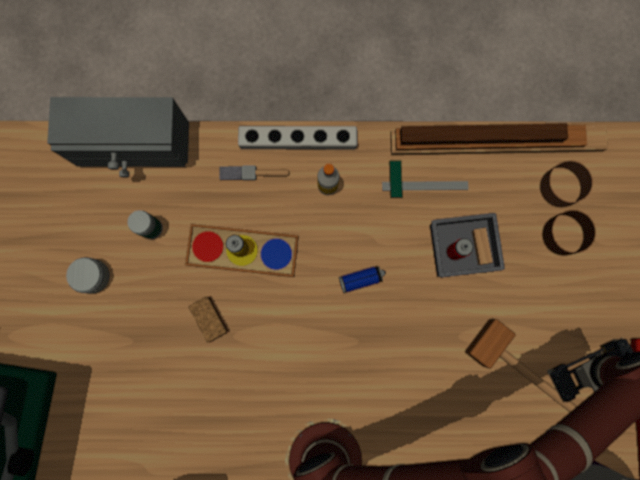

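View pics/scene0.png

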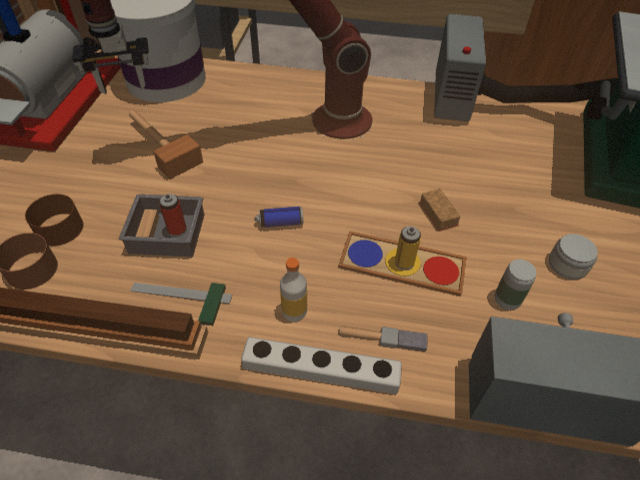

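The top view shows the red, yellow and blue pads at (208,247), (241,250) and (276,254). The blue drum lies at (361,279) with its nut to the right at (384,272), and the red drum is in the bin near (460,248) with the offcut at (484,245). The scene view agrees with this. Next I'll segment the colours and zoom in.

```bash
cat > m.py <<'E'
from h import *
def mask(c,col,roi):
    h=cv2.cvtColor(c["frame"],cv2.COLOR_RGB2HSV); H,S,V=cv2.split(h)
    m={'b':(H>108)&(H<130)&(S>140),'r':((H<6)|(H>172))&(S>150),'y':(H>22)&(H<32)&(S>170)}[col]&(V>40)
    o=np.zeros(m.shape,np.uint8); x0,y0,x1,y1=roi; o[y0:y1,x0:x1]=m[y0:y1,x0:x1]*255; return o
def stat(m):
    k=max(cv2.findContours(m,cv2.RETR_EXTERNAL,cv2.CHAIN_APPROX_NONE)[0],key=cv2.contourArea); return k
E
python3 - <<'E'
from m import *
t=cam("top"); s=cam("scene")
for nm,c,P in(("top",t,{'r':(185,225,228,275),'b':(258,225,300,275)}),("scene",s,{'r':(415,250,470,290),'b':(340,235,390,272)})):
  for k,r in P.items():
    kk=stat(mask(c,k,r)); e=cv2.fitEllipse(kk); print(nm,'pad',k,e, ray(c,*e[0],.011).round(4))
for nm,c,r in(("top",t,(330,255,395,300)),("scene",s,(250,200,310,235))):
    a=cv2.minAreaRect(stat(mask(c,'b',r))); b=cv2.boxPoints(a); print(nm,'drum',a,[ray(c,*p,.025)[:2].round(4).tolist() for p in b],ray(c,*a[0],.025).round(4))
for nm,c,r in(("top",t,(430,225,480,270)),("scene",s,(150,190,200,245))):
    a=cv2.boundingRect(stat(mask(c,'r',r))); print(nm,'red',a)
def crop(c,x,y,w,h): return cv2.resize(c["frame"][y:y+h,x:x+w,::-1],(400,300),interpolation=cv2.INTER_CUBIC)
im=np.vstack([np.hstack([crop(t,425,205,80,60+15)[:300],crop(t,330,250,80,60)]),np.hstack([crop(s,120,185,80,60),crop(s,245,190,80,60)])])
cv2.imwrite("pics/crops.png",im)
E
```

```text
top pad r ((207.35704040527344, 246.12725830078125), (28.691669464111328, 29.58790397644043), 64.83629608154297) [0.5822 0.3354 0.011 ]
top pad b ((275.9476318359375, 253.7071075439453), (28.28260612487793, 28.649696350097656), 74.45186614990234) [0.5609 0.1405 0.011 ]
scene pad r ((440.802001953125, 270.22467041015625), (26.03971290588379, 35.21613311767578), 107.72820281982422) [0.5878 0.3326 0.011 ]
scene pad b ((374.7196350097656, 259.7127990722656), (5.173712253570557, 7.688521385192871), 65.47897338867188) [0.5842 0.1652 0.011 ]
top drum ((360.72021484375, 278.73394775390625), (15.037873268127441, 34.67331314086914), 73.3007583618164) [[0.4954, -0.0459], [0.5235, -0.139], [0.4831, -0.1507], [0.4552, -0.0578]] [ 0.4892 -0.0983  0.025 ]
scene drum ((270.5, 214.0), (2.0, 1.0), 90.0) [[0.4856, -0.1318], [0.4851, -0.1291], [0.4923, -0.1274], [0.4928, -0.1301]] [ 0.489  -0.1296  0.025 ]
top red (447, 242, 18, 17)
scene red (163, 201, 22, 34)
```

View pics/crops.png

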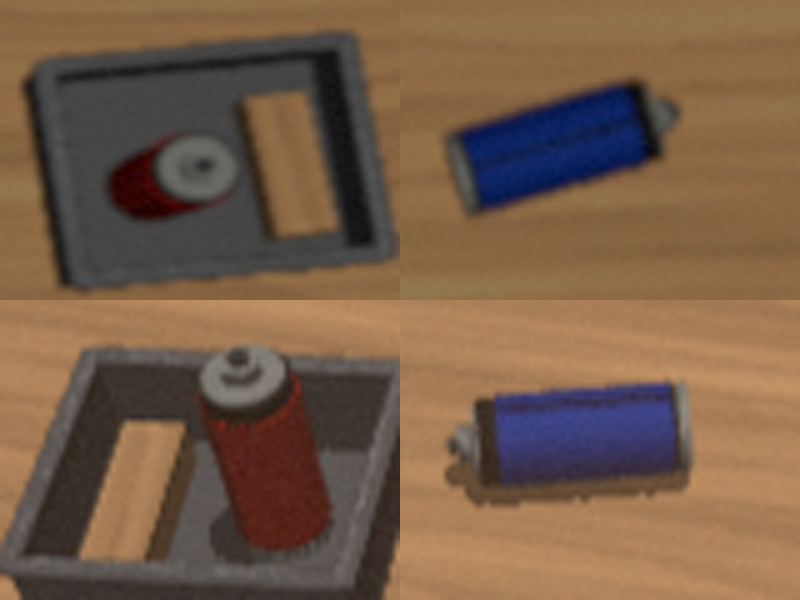

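The crops show the red nut's top at about (466,246) in the top view and (168,196) in the scene view. Blue's sleeve centre is about (283,217) in the scene view, with the nut pointing right and slightly away. I'll cross-check these between the cameras.

```bash
python3 - <<'E'
from m import *
t=cam("top"); s=cam("scene")
print('red nut',ray(t,465.6,246.2,.134).round(4),ray(s,167.6,196,.134).round(4))
# washer/rubber top disc (z .117): centre top (464.2,246.8), scene (168.6,199)
print('red disc',ray(t,425+197/5,205+167/4,.117).round(4),ray(s,120+245/5,185+82/5,.117).round(4))
print('blue sleeve c',ray(t,360.7,278.7,.025).round(4),ray(s,283,216.6,.025).round(4))
print('blue ends scene',ray(s,245+497/5,190+138/5,.025).round(4),ray(s,245+683/5,190+128/5,.025).round(4))
print('blue nut tip', ray(t,330+678/5,250+110/5,.025).round(4),ray(s,245+450/5,190+143/5,.025).round(4))
print('offcut/bin corners z.065',[ray(t,425+u/5,205+v/4,.065)[:2].round(3).tolist() for u,v in((30,70),(350,38),(395,255),(65,285))])
H,S,V=cv2.split(cv2.cvtColor(s["frame"],cv2.COLOR_RGB2HSV)); print(H[253,365],S[253,365],V[253,365])
m=((H>105)&(H<135)&(S>100)).astype(np.uint8)*255; m[:235]=0;m[275:]=0;m[:,:340]=0;m[:,395:]=0
e=cv2.fitEllipse(stat(m)); print('pad b scene',e,ray(s,*e[0],.011).round(4))
st=ctrl.get_state(); print(st['position'],st['tool_rot'])
E
```

```text
red nut [ 0.5673 -0.3665  0.134 ] [ 0.5741 -0.3661  0.134 ]
red disc [ 0.568  -0.3676  0.117 ] [ 0.5761 -0.3654  0.117 ]
blue sleeve c [ 0.4893 -0.0982  0.025 ] [ 0.4922 -0.0942  0.025 ]
blue ends scene [0.4657 0.0698 0.025 ] [0.44   0.1683 0.025 ]
blue nut tip [ 0.5085 -0.392   0.025 ] [0.474  0.0453 0.025 ]
offcut/bin corners z.065 [[0.642, -0.291], [0.665, -0.468], [0.514, -0.487], [0.493, -0.306]]
119 135 128
pad b scene ((364.9871520996094, 253.10162353515625), (25.054039001464844, 32.82420349121094), 96.0667724609375) [0.567  0.1382 0.011 ]
[ 0.26896574 -0.59141444  0.18594621] [-3.14070720e+00  5.76680596e-06  4.26836568e-01]
```

```bash
cat > go.py <<'E'
from h import *
import sys,json
# go(grasp point xyz, R): rows numbers from the current pose; target TCP = gp + pinch*z
def Rd(yaw): return R.from_euler('xyz',[np.pi,0,yaw])
def go(gp,Rt,s=None):
    s=s or ctrl.get_state(); Rc=R.from_euler('xyz',s['tool_rot'])
    tcp=np.array(gp)+Rt.as_matrix()[:,2]*ctrl.pinch_z
    d=Rc.inv().apply(tcp-s['position'])/.3; w=(Rc.inv()*Rt).as_rotvec()/np.pi
    print('row',np.r_[d,w].round(3).tolist(),'rows>=',round(max(np.linalg.norm(d)*300/41.7,np.linalg.norm(w)*180/7.16),1))
def st():
    s=ctrl.get_state(); Rc=R.from_euler('xyz',s['tool_rot'])
    print('t',s['t'],'q',s['qpos'].round(3).tolist(),'tcp',s['position'].round(4),'gp',(s['position']-Rc.as_matrix()[:,2]*ctrl.pinch_z).round(4),'rot',s['tool_rot'].round(3),'F',s['contact_force'].round(1),'open',round(s['opening'],4),'grip',s['grip_force'])
E
python3 -c "
from go import *
go([.571,-.366,.2],Rd(1.46))"
```

```text
row [1.228, -0.267, 0.016, -0.0, -0.0, -0.329] rows>= 9.0
```

```bash
python3 -m jog '[[0.8,-0.17,0,0,0,-0.329,1],[0.8,-0.17,0,0,0,-0.329,1],[0.8,-0.17,0,0,0,-0.329,1],[0.8,-0.17,0,0,0,-0.329,1],[0.8,-0.17,0,0,0,-0.329,1],[0.8,-0.17,0,0,0,-0.329,1],[0.8,-0.17,0,0,0,-0.329,1],[0.8,-0.17,0,0,0,-0.329,1],[0.8,-0.17,0,0,0,-0.329,1],[0.8,-0.17,0,0,0,-0.329,1]]'
python3 -c "
from go import *
st();go([.571,-.366,.2],Rd(1.46))"
```

```text
t: 1.13
position: [0.4664, -0.4458, 0.1861]
tool_rot: [-3.141, -0.0, 1.461]
contact_force: [-0.0, -0.6, 0.8]
opening: 0.0931
grip_force: 0.0
t 1.1333 q [0.895, 0.622, -0.293, 1.433, 0.189, 1.115, 0.461] tcp [ 0.4664 -0.4458  0.1861] gp [ 0.4664 -0.4458  0.2049] rot [-3.141 -0.     1.461] F [-0.  -0.6  0.8] open 0.0931 grip 0.0
row [0.303, 0.318, 0.016, -0.0, -0.0, 0.0] rows>= 3.2
```

Next, above the red drum, then down to a grasp height of 0.087.

```bash
python3 -m jog '[[0.303,0.318,0,0,0,0,1],[0.303,0.318,0,0,0,0,1],[0.303,0.318,0,0,0,0,1],[0.303,0.318,0,0,0,0,1],[0.303,0.318,0,0,0,0,1],[0.303,0.318,0,0,0,0,1]]'
python3 -c "
from go import *
st();go([.571,-.366,.087],Rd(1.46));shot('top','a1.png');shot('scene','a2.png')
a=cv2.imread('pics/a1.png')[190:280,405:525];b=cv2.imread('pics/a2.png')[140:260,90:250]
cv2.imwrite('pics/a.png',np.hstack([cv2.resize(a,(400,300)),cv2.resize(b,(400,300))]))"
```

```text
t: 1.63
position: [0.5709, -0.3664, 0.1861]
tool_rot: [-3.14, 0.001, 1.46]
contact_force: [-0.8, -1.0, -0.1]
opening: 0.0929
grip_force: 0.0
t 1.6333 q [0.689, 0.677, -0.287, 1.324, 0.195, 1.169, 0.275] tcp [ 0.5709 -0.3664  0.1861] gp [ 0.5709 -0.3664  0.2049] rot [-3.14e+00  1.00e-03  1.46e+00] F [-0.8 -1.  -0.1] open 0.0929 grip 0.0
row [0.002, 0.001, 0.393, -0.0, 0.0, 0.0] rows>= 2.8
```

View pics/a.png

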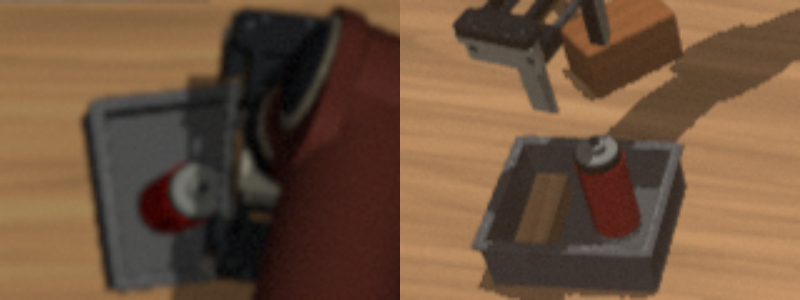

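The gripper appears right of the drum and nearer the robot than I expected. I'll project the reported TCP into both images to check.

```bash
python3 -c "
from go import *
st()
for n,o,f in(('top',(405,190),10/3),('scene',(90,140),2.5)):
    c=cam(n);s=ctrl.get_state();p=s['position'];y=R.from_euler('xyz',s['tool_rot']).as_matrix()[:,1]
    q=proj(c,[p,p+.046*y,p-.046*y,[.571,-.366,.134]]);print(n,q.round(1).tolist(),((q-o)*f).round().tolist())
    cv2.imwrite('pics/n_'+n+'.png',c['frame'][...,::-1])
cv2.imwrite('pics/b.png',np.hstack([cv2.resize(cv2.imread('pics/n_top.png')[190:280,405:525],(400,300)),cv2.resize(cv2.imread('pics/n_scene.png')[140:260,90:250],(400,300))]))
"
```

```text
t 1.7333 q [0.692, 0.676, -0.285, 1.324, 0.195, 1.169, 0.275] tcp [ 0.5692 -0.3686  0.1862] gp [ 0.5693 -0.3686  0.205 ] rot [-3.140e+00  2.000e-03  1.456e+00] F [ 0.3 -1.1 -0. ] open 0.0925 grip 0.0
top [[471.7, 242.8], [473.2, 225.0], [470.2, 260.8], [465.4, 244.8]] [[222.0, 176.0], [227.0, 117.0], [217.0, 236.0], [201.0, 183.0]]
scene [[162.9, 179.2], [153.7, 191.9], [171.7, 167.0], [168.1, 195.1]] [[182.0, 98.0], [159.0, 130.0], [204.0, 68.0], [195.0, 138.0]]
```

View pics/b.png

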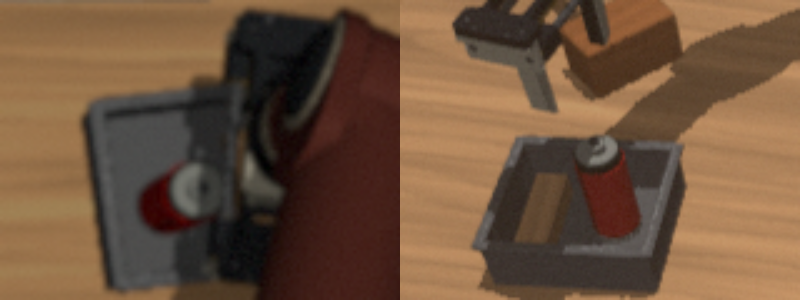

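```bash
python3 -m jog '[[0.006,0.008,0.12,0,0,0,1],[0.006,0.008,0.12,0,0,0,1],[0.006,0.008,0.12,0,0,0,1],[0.006,0.008,0.12,0,0,0,1]]'
python3 -c "
from go import *
st()
for n in('top','scene'):
    c=cam(n);s=ctrl.get_state();M=R.from_euler('xyz',s['tool_rot']).as_matrix();p=s['position'];y=M[:,1];z=M[:,2]
    im=c['frame'][...,::-1].copy();q=proj(c,[p,p+.046*y,p-.046*y,p+.064*y,p-.064*y,p-z*.084+y*.094,p-z*.084-y*.094])
    im=cv2.resize(im,None,fx=4,fy=4,interpolation=cv2.INTER_CUBIC)
    for i,a in enumerate(q): cv2.drawMarker(im,tuple(int(4*k+2) for k in a),[(0,255,0),(255,255,0),(255,255,0),(0,0,255),(0,0,255),(255,0,255),(255,0,255)][i],0,12,2)
    x,y_=q[0].astype(int);im=im[4*(y_-65):4*(y_+35),4*(x-50):4*(x+50)];cv2.imwrite('pics/c_'+n+'.png',im)
cv2.imwrite('pics/c.png',np.hstack([cv2.imread('pics/c_top.png'),cv2.imread('pics/c_scene.png')]))
"
```

```text
t: 2.17
position: [0.5735, -0.3655, 0.1511]
tool_rot: [3.141, 0.0, 1.459]
contact_force: [-0.3, 0.3, 0.2]
opening: 0.0928
grip_force: 0.0
t 2.1667 q [0.685, 0.708, -0.282, 1.365, 0.205, 1.097, 0.262] tcp [ 0.5735 -0.3655  0.1511] gp [ 0.5735 -0.3655  0.1699] rot [3.141 0.    1.459] F [-0.3  0.3  0.2] open 0.0928 grip 0.0
```

View pics/c.png

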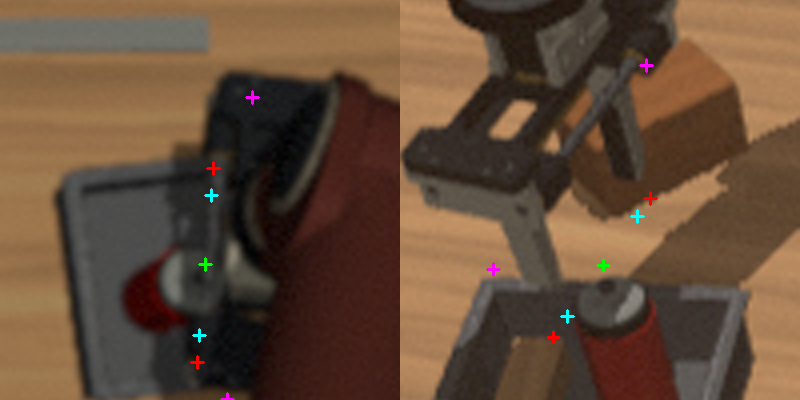

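The gripper is laterally centred over the drum. In the scene view the open fingertips sit about 30 mm above the shut-finger TCP, because the fingers swing in an arc. That means I should go a bit lower, watching the force.

```bash
python3 -m jog '[[0,0,0.08,0,0,0,1],[0,0,0.16,0,0,0,1],[0,0,0.22,0,0,0,1],[0,0,0.27,0,0,0,1],[0,0,0.30,0,0,0,1],[0,0,0.32,0,0,0,1],[0,0,0.32,0,0,0,1],[0,0,0.32,0,0,0,1]]'
python3 -c "
from go import *
st()"
```

```text
t: 2.93
position: [0.5746, -0.3648, 0.0553]
tool_rot: [3.14, 0.001, 1.46]
contact_force: [0.9, -0.5, 0.3]
opening: 0.0932
grip_force: 0.0
t 2.9333 q [0.675, 0.805, -0.261, 1.459, 0.239, 0.907, 0.233] tcp [ 0.5746 -0.3648  0.0553] gp [ 0.5745 -0.3648  0.0741] rot [3.14e+00 1.00e-03 1.46e+00] F [ 0.9 -0.5  0.3] open 0.0932 grip 0.0
```

```bash
python3 -m jog '[[0,0,0,0,0,0,0],[0,0,0,0,0,0,0],[0,0,0,0,0,0,0],[0,0,0,0,0,0,0],[0,0,0,0,0,0,0],[0,0,0,0,0,0,0],[0,0,0,0,0,0,0],[0,0,0,0,0,0,0],[0,0,0,0,0,0,0],[0,0,0,0,0,0,0],[0,0,0,0,0,0,0],[0,0,0,0,0,0,0]]'
python3 -c "
from go import *
st()
from m import *
c=cam('scene');s=ctrl.get_state();M=R.from_euler('xyz',s['tool_rot']).as_matrix();p=s['position'];y=M[:,1]
im=cv2.resize(c['frame'][...,::-1],None,fx=5,fy=5,interpolation=cv2.INTER_CUBIC);q=proj(c,[p,p+.025*y,p-.025*y])
for a in q: cv2.drawMarker(im,tuple(int(5*k+2) for k in a),(0,255,0),0,12,2)
x,v=q[0].astype(int);cv2.imwrite('pics/d.png',im[5*(v-60):5*(v+40),5*(x-60):5*(x+60)])"
```

```text
t: 3.93
position: [0.573, -0.3645, 0.0543]
tool_rot: [-3.14, -0.0, 1.46]
contact_force: [-3.0, -0.2, 1.1]
opening: 0.0501
grip_force: 29.9
t 3.9333 q [0.675, 0.806, -0.261, 1.461, 0.239, 0.907, 0.233] tcp [ 0.573  -0.3645  0.0543] gp [ 0.573  -0.3645  0.0731] rot [-3.14 -0.    1.46] F [-3.  -0.2  1.1] open 0.0501 grip 29.940596222877502
```

View pics/d.png

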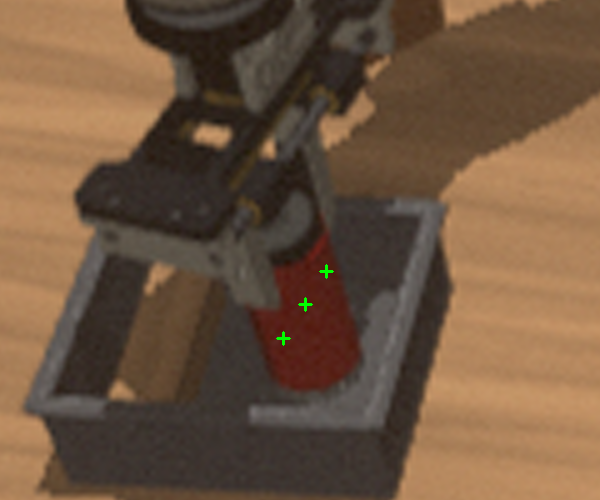

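Red is gripped at 50.1 mm and 30 N. The fingertips show about 20–25 mm above the nominal TCP, which I'll allow for with blue. Now I'll lift.

```bash
python3 -m jog '[[0,0,-0.04,0,0,0,0],[0,0,-0.1,0,0,0,0],[0,0,-0.18,0,0,0,0],[0,0,-0.26,0,0,0,0],[0,0,-0.34,0,0,0,0],[0,0,-0.42,0,0,0,0],[0,0,-0.5,0,0,0,0],[0,0,-0.58,0,0,0,0],[0,0,-0.64,0,0,0,0],[0,0,-0.68,0,0,0,0],[0,0,-0.7,0,0,0,0],[0,0,-0.7,0,0,0,0]]'
python3 -c "
from go import *
st();go([.585,.334,.28],Rd(1.46))"
```

```text
t: 4.98
position: [0.575, -0.3644, 0.2657]
tool_rot: [3.138, 0.001, 1.461]
contact_force: [0.3, -0.1, -3.9]
opening: 0.0497
grip_force: 29.9
t 4.9833 q [0.682, 0.629, -0.296, 1.188, 0.176, 1.345, 0.292] tcp [ 0.575  -0.3644  0.2657] gp [ 0.575  -0.3644  0.2845] rot [3.138e+00 1.000e-03 1.461e+00] F [ 0.3 -0.1 -3.9] open 0.0497 grip 29.896275401115417
row [2.318, -0.222, 0.013, 0.001, 0.0, 0.0] rows>= 16.8
```

```bash
python3 -m jog '[[0.05,0,0,0,0,0,0],[0.13,-0.01,0,0,0,0,0],[0.22,-0.02,0,0,0,0,0],[0.31,-0.03,0,0,0,0,0],[0.4,-0.04,0,0,0,0,0],[0.49,-0.05,0,0,0,0,0],[0.58,-0.055,0,0,0,0,0],[0.67,-0.065,0,0,0,0,0],[0.76,-0.075,0,0,0,0,0],[0.85,-0.08,0,0,0,0,0],[0.94,-0.09,0,0,0,0,0],[1,-0.1,0,0,0,0,0]]'
python3 -m jog '[[0.08,-0.01,0,0,0,0,0],[0.17,-0.015,0,0,0,0,0],[0.26,-0.025,0,0,0,0,0],[0.35,-0.03,0,0,0,0,0],[0.44,-0.04,0,0,0,0,0],[0.53,-0.05,0,0,0,0,0],[0.62,-0.06,0,0,0,0,0],[0.71,-0.07,0,0,0,0,0],[0.8,-0.075,0,0,0,0,0],[0.87,-0.085,0,0,0,0,0],[0.94,-0.09,0,0,0,0,0],[1,-0.095,0,0,0,0,0]]'
python3 -c "
from go import *
st();go([.585,.334,.28],Rd(1.46))"
```

```text
t: 5.98
position: [0.5758, -0.0571, 0.263]
tool_rot: [-3.139, -0.004, 1.466]
contact_force: [0.0, -0.4, -4.2]
opening: 0.0494
grip_force: 29.9
t: 6.98
position: [0.5794, 0.2414, 0.2626]
tool_rot: [-3.138, -0.0, 1.464]
contact_force: [-0.8, 0.5, -4.1]
opening: 0.0496
grip_force: 29.9
t 6.9833 q [-0.213, 0.547, -0.377, 1.362, 0.199, 1.273, -0.706] tcp [0.5794 0.2414 0.2626] gp [0.5795 0.2414 0.2814] rot [-3.138 -0.     1.464] F [-0.8  0.5 -4.1] open 0.0496 grip 29.895288348197937
row [0.309, -0.014, 0.005, -0.001, -0.0, 0.001] rows>= 2.2
```

```bash
python3 -m jog '[[0.08,0,0,0,0,0,0],[0.17,-0.01,0,0,0,0,0],[0.25,-0.014,0,0,0,0,0],[0.309,-0.014,0,0,0,0,0],[0.309,-0.014,0.1,0,0,0,0],[0.309,-0.014,0.2,0,0,0,0],[0.309,-0.014,0.3,0,0,0,0],[0.309,-0.014,0.4,0,0,0,0],[0.309,-0.014,0.46,0,0,0,0],[0.309,-0.014,0.5,0,0,0,0],[0.309,-0.014,0.5,0,0,0,0],[0.309,-0.014,0.5,0,0,0,0]]'
python3 - <<'E'
from go import *
from m import *
st()
s=ctrl.get_state(); gp=s['position']+[0,0,.0188]; b=gp-[0,0,.0691]; print('foot pred',b.round(4))
for n in('scene','top'):
    c=cam(n); im=c['frame'][...,::-1].copy()
    a=np.linspace(0,2*np.pi,24); 
    for z0,col in((.009,(0,255,0)),(.103,(255,255,0))):
        q=proj(c,np.c_[b[0]+.025*np.cos(a),b[1]+.025*np.sin(a),0*a+b[2]+z0]); cv2.polylines(im,[np.int32((q*16).round())],True,col,1,shift=4)
    q=proj(c,b)[0].astype(int); cr=im[q[1]-50:q[1]+50,q[0]-50:q[0]+50]; cv2.imwrite(f'pics/e_{n}.png',cv2.resize(cr,(400,400),interpolation=cv2.INTER_NEAREST))
cv2.imwrite('pics/e.png',np.hstack([cv2.imread('pics/e_scene.png'),cv2.imread('pics/e_top.png')]))
go([.585,.334,.082],Rd(1.46))
E
```

```text
t: 7.98
position: [0.587, 0.3314, 0.1139]
tool_rot: [-3.14, 0.0, 1.461]
contact_force: [0.3, -0.1, -3.2]
opening: 0.0501
grip_force: 29.9
t 7.9833 q [-0.36, 0.742, -0.344, 1.424, 0.27, 1.023, -0.872] tcp [0.587  0.3314 0.1139] gp [0.5871 0.3314 0.1327] rot [-3.14   0.     1.461] F [ 0.3 -0.1 -3.2] open 0.0501 grip 29.896405935287476
foot pred [0.587  0.3314 0.0636]
row [0.004, -0.013, 0.177, 0.001, -0.001, 0.0] rows>= 1.3
```

View pics/e.png

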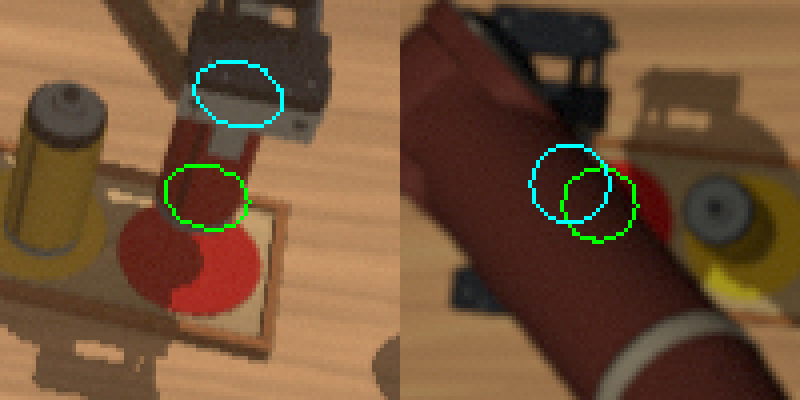

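The held drum matches the prediction to about a pixel: sleeve bottom near (203,200) in the crop, over the red pad centred at (190,257). I'll lower it gently.

```bash
python3 -m jog '[[0.004,-0.008,0.04,0,0,0,0],[0.004,-0.008,0.08,0,0,0,0],[0.004,-0.008,0.12,0,0,0,0],[0.004,-0.008,0.145,0,0,0,0],[0.004,-0.008,0.155,0,0,0,0],[0.004,-0.008,0.162,0,0,0,0],[0.004,-0.008,0.165,0,0,0,0],[0.004,-0.008,0.165,0,0,0,0],[0.004,-0.008,0.165,0,0,0,0]]'
python3 -m jog '[[0,0,0.003,0,0,0,0],[0,0,0.006,0,0,0,0],[0,0,0.009,0,0,0,0],[0,0,0.01,0,0,0,0],[0,0,0.01,0,0,0,0]]'
python3 -c "
from go import *
st()"
```

```text
t: 8.83
position: [0.586, 0.3327, 0.0654]
tool_rot: [3.141, -0.001, 1.46]
contact_force: [-0.4, -1.4, -5.2]
opening: 0.0496
grip_force: 29.9
t: 9.25
position: [0.5855, 0.3323, 0.0618]
tool_rot: [-3.141, 0.0, 1.46]
contact_force: [-0.7, -0.4, -4.1]
opening: 0.0497
grip_force: 29.9
t 9.25 q [-0.37, 0.796, -0.328, 1.475, 0.293, 0.919, -0.895] tcp [0.5855 0.3323 0.0618] gp [0.5855 0.3323 0.0806] rot [-3.141  0.     1.46 ] F [-0.7 -0.4 -4.1] open 0.0497 grip 29.894635677337646
```

```bash
python3 -m jog '[[0,0,0.004,0,0,0,0],[0,0,0.008,0,0,0,0],[0,0,0.01,0,0,0,0],[0,0,0.01,0,0,0,0]]'
python3 -c "
from go import *
st()"
```

```text
t: 9.58
position: [0.5858, 0.3331, 0.0612]
tool_rot: [3.14, -0.001, 1.461]
contact_force: [-2.7, -1.7, 4.9]
opening: 0.0497
grip_force: 29.9
t 9.5833 q [-0.371, 0.796, -0.328, 1.476, 0.294, 0.916, -0.896] tcp [0.5858 0.3331 0.0612] gp [0.5857 0.3331 0.08  ] rot [ 3.140e+00 -1.000e-03  1.461e+00] F [-2.7 -1.7  4.9] open 0.0497 grip 29.940673112869263
```

```bash
python3 -m jog '[[0,0,-0.005,0,0,0,0.7],[0,0,-0.005,0,0,0,0.8],[0,0,-0.005,0,0,0,0.9],[0,0,-0.005,0,0,0,1],[0,0,-0.005,0,0,0,1],[0,0,-0.005,0,0,0,1],[0,0,-0.005,0,0,0,1],[0,0,-0.005,0,0,0,1],[0,0,-0.005,0,0,0,1],[0,0,-0.005,0,0,0,1]]'
python3 -m jog '[[0,0,-0.05,0,0,0,1],[0,0,-0.12,0,0,0,1],[0,0,-0.22,0,0,0,1],[0,0,-0.34,0,0,0,1],[0,0,-0.46,0,0,0,1],[0,0,-0.58,0,0,0,1],[0,0,-0.68,0,0,0,1],[0,0,-0.68,0,0,0,1]]'
python3 -c "
from go import *
st()"
```

```text
t: 10.42
position: [0.5856, 0.3324, 0.0604]
tool_rot: [-3.142, -0.0, 1.46]
contact_force: [-0.2, -0.3, -0.1]
opening: 0.093
grip_force: 0.0
t: 11.08
position: [0.5884, 0.3351, 0.2728]
tool_rot: [3.13, -0.01, 1.46]
contact_force: [0.9, 1.0, 1.4]
opening: 0.0931
grip_force: 0.0
t 11.0833 q [-0.36, 0.619, -0.372, 1.201, 0.219, 1.344, -0.825] tcp [0.5884 0.3351 0.2728] gp [0.5881 0.3349 0.2916] rot [ 3.13 -0.01  1.46] F [0.9 1.  1.4] open 0.0931 grip 0.0
```

Red is placed. Next is planning blue: tilt the tool 45° in the plane of blue's axis, then a half turn about the tool axis stands the drum up. Joint limits matter here, so I'll fit a quick kinematic model to the logged states.

```bash
cat > kin.py <<'E'
import numpy as np
from scipy.optimize import least_squares
from scipy.spatial.transform import Rotation as R
D=[([1.11746,.6158,-.01265,1.42469,.0081,1.10341,-.04042],[.269,-.5912,.1855],.427),
([0.895,0.622,-0.293,1.433,0.189,1.115,0.461],[.4664,-.4458,.1861],1.461),
([0.689,0.677,-0.287,1.324,0.195,1.169,0.275],[.5709,-.3664,.1861],1.46),
([0.675,0.805,-0.261,1.459,0.239,0.907,0.233],[.5746,-.3648,.0553],1.46),
([0.682,0.629,-0.296,1.188,0.176,1.345,0.292],[.575,-.3644,.2657],1.461),
([-0.213,0.547,-0.377,1.362,0.199,1.273,-0.706],[.5794,.2414,.2626],1.464),
([-0.36,0.742,-0.344,1.424,0.27,1.023,-0.872],[.587,.3314,.1139],1.461),
([-0.371,0.796,-0.328,1.476,0.294,0.916,-0.896],[.5858,.3331,.0612],1.461),
([-0.36,0.619,-0.372,1.201,0.219,1.344,-0.825],[.5884,.3351,.2728],1.46)]
def fk(q,p,sg):
    h,L1,L2,d,e1,e2,o=p[:7]
    T=R.identity(); x=np.zeros(3)
    T=R.from_euler('z',sg[0]*q[0]); x=x+[0,0,h]
    T=T*R.from_euler('y',q[1])*R.from_euler('z',sg[1]*q[2]); x=x+T.apply([e1,0,L1])
    T=T*R.from_euler('y',q[3])*R.from_euler('z',sg[2]*q[4]); x=x+T.apply([e2,0,L2])
    T=T*R.from_euler('y',q[5])*R.from_euler('z',sg[3]*q[6]+o); x=x+T.apply([0,0,d])
    return x,T
def fit():
    best=None
    for k in range(16):
        sg=[1-2*((k>>i)&1) for i in range(4)]
        for o in(0,1.57,-1.57,3.14):
            def f(p):
                r=[]
                for q,x,y in D:
                    X,T=fk(q,p,sg); r+=list((X-x)*3)+list((T.inv()*R.from_euler('xyz',[np.pi,0,y])).as_rotvec())
                return np.array(r)
            s=least_squares(f,[.34,.44,.44,.3,0,0,o])
            if best is None or s.cost<best[0]: best=(s.cost,s.x,sg,np.abs(s.fun).max())
    return best
if __name__=="__main__": print(fit())
E
python3 kin.py
```

```text
(np.float64(0.0030756961698993296), array([-0.43031096,  0.63066275,  0.39049995, -0.28609817, -0.05865491,
        0.04764269,  1.57090551]), [-1, -1, -1, -1], np.float64(0.049059348703423156))
```

```bash
python3 - <<'E'
s=open('kin.py').read()
s=s.replace("h,L1,L2,d,e1,e2,o=p[:7]","h,L1,L2,d,e1,e2,o,y1,y2,y3,x0=p[:11]").replace("[e1,0,L1]","[e1,y1,L1]").replace("[e2,0,L2]","[e2,y2,L2]").replace("T.apply([0,0,d])","T.apply([0,0,d])").replace("x=x+[0,0,h]","x=x+T.apply([x0,y3,h])")
s=s.replace("[.34,.44,.44,.3,0,0,o]","[.34,.44,.44,.3,0,0,o,0,0,0,0],bounds=([.1,.2,.2,.1,-.1,-.1,-4,-.1,-.1,-.1,-.1],[.6,.7,.7,.5,.1,.1,4,.1,.1,.1,.1])")
s=s.replace("return np.array(r)","return np.r_[r,.02*np.array(p[[4,5,7,8,9,10]])]")
s=s.replace("for o in(0,1.57,-1.57,3.14)","for o in(1.57,)").replace("range(16)","(15,)")
s+="""
    b=fit()
    for q,x,y in D:
        X,T=fk(q,b[1],b[2]); print((X-x).round(4),(T.inv()*R.from_euler('xyz',[np.pi,0,y])).as_rotvec().round(3))
"""
open('kin.py','w').write(s)
E
python3 kin.py
```

```text
File "kin.py", line 36
    b=fit()
IndentationError: unexpected indent
```

```bash
sed -i 's/^if __name__.*/if __name__=="__main__":\n    print(fit()[:2])/' kin.py; python3 kin.py
```

```text
(np.float64(0.0001525814754864644), array([ 2.45044845e-01,  5.49490497e-01,  3.71947427e-01,  3.40188732e-01,
        2.74288784e-04, -7.41745201e-04,  1.57090551e+00, -1.10679246e-02,
        1.43279736e-03, -1.22494750e-02,  4.13274051e-04]))
[-0.0001 -0.0001  0.    ] [-0.002  0.    -0.   ]
[-0.0002  0.     -0.    ] [-0.001 -0.     0.   ]
[-0.      0.0003 -0.0003] [-0.001  0.001  0.   ]
[-0.0001 -0.0003  0.0001] [0.002 0.001 0.   ]
[0.0003 0.0003 0.0003] [0.004 0.    0.001]
[ 0.0001 -0.     -0.0001] [-0.004 -0.    -0.001]
[ 0.0003 -0.0003 -0.    ] [-0.001  0.    -0.001]
[-0.0002  0.0003  0.0001] [ 0.001 -0.002  0.   ]
[-0.0001 -0.     -0.0001] [ 0.012 -0.01  -0.   ]
```

The model fits to under a millimetre. Now I'll search the tilt, grasp side and final azimuth for paths that stay within the joint limits.

```bash
cat > plan.py <<'E'
from kin import *
b=fit(); P,SG=b[1],b[2]
LO=np.array([-3.12,-.3,-1.34,.26,-1.36,.01,-2.84]);HI=np.array([3.12,2.06,1.32,2.42,4.5,1.98,2.84])
def err(q,p,Rt):
    X,T=fk(q,P,SG); return np.r_[p-X,(Rt*T.inv()).as_rotvec()*.4]
def jac(q):
    J=np.zeros((6,7)); X,T=fk(q,P,SG)
    for i in range(7):
        d=np.array(q,float); d[i]+=1e-5; X2,T2=fk(d,P,SG); J[:,i]=np.r_[X2-X,(T2*T.inv()).as_rotvec()*.4]/1e-5
    return J
def track(q,way,n=20):
    q=np.array(q,float); X,T=fk(q,P,SG); mar=9; qs=[]
    for p,Rt in way:
        rv=(Rt*T.inv()).as_rotvec()
        for k in range(1,n+1):
            pk=X+(p-X)*k/n; Rk=R.from_rotvec(rv*k/n)*T
            for _ in range(3):
                J=jac(q); q=np.clip(q+J.T@np.linalg.solve(J@J.T+1e-4*np.eye(6),err(q,pk,Rk)),LO,HI)
            mar=min(mar,(q-LO).min(),(HI-q).min())
        e=err(q,pk,Rk); X,T=fk(q,P,SG); qs.append((q.round(2),np.linalg.norm(e).round(3)))
        if np.linalg.norm(e)>.05: return -1,qs
    return mar,qs
def frame(zt,yt): return R.from_matrix(np.c_[np.cross(yt,zt),yt,zt])
A=np.array([.288,-.958,0]); A/=np.linalg.norm(A); N=np.array([-A[1],A[0],0]); Z=np.array([0,0,1.])
def Rg(th,s): 
    return frame(-Z*np.cos(th)-A*np.sin(th),s*N)
def Rf(th,s,be): # drum a=Z; tool z = horizontal cos + down sin
    u=np.array([np.cos(be),np.sin(be),0]); zt=u*np.cos(th)-Z*np.sin(th)
    # closing axis y: at grasp a x z_t direction => y = s * k (z_t x a)/|.|
    k=np.sign(np.dot(np.cross(-Z*np.cos(th)-A*np.sin(th),A),N)); y=np.cross(zt,Z); y/=np.linalg.norm(y); return frame(zt,s*k*y)
tc=lambda g,Rt: np.array(g)+Rt.as_matrix()[:,2]*.0188
G=[.4935,-.1056,.025]; L=66; F=[.564,.139,.011+.066]
E
cat > s.py <<'E'
from plan import *
q0=[-0.36,0.619,-0.372,1.201,0.219,1.344,-0.825]; res=[]
for thd in(20,30,40,50):
  for s in(1,-1):
    th=np.radians(thd); rg=Rg(th,s)
    m,qs=track(q0,[(tc([.5,-.1,.25],rg),rg),(tc(G,rg),rg),(tc([.51,-.06,.25],rg),rg)],12)
    if m<0: print(thd,s,'grasp fail',qs[-1]); continue
    for bd in range(-20,181,20):
        rf=Rf(th,s,np.radians(bd))
        m2,q2=track(qs[-1][0],[(tc([.53,.07,.25],rf),rf),(tc(F,rf),rf)],12); res.append((round(min(m,m2),3),thd,s,bd,q2[-1]))
for r in sorted(res,key=lambda r:-r[0])[:14]: print(r)
E
time python3 s.py
```

```text
(np.float64(0.532), 30, -1, 100, (array([ 0.52,  1.03, -0.6 ,  1.68, -0.61,  0.96,  0.74]), np.float64(0.0)))
(np.float64(0.458), 50, 1, 120, (array([ 0.02,  0.87,  0.02,  1.55, -0.64,  1.22, -2.21]), np.float64(0.0)))
(np.float64(0.398), 40, -1, 80, (array([ 0.56,  0.89, -0.65,  1.96, -0.86,  0.52,  0.73]), np.float64(0.0)))
(np.float64(0.398), 40, -1, 100, (array([ 0.49,  0.95, -0.61,  1.71, -0.48,  0.86,  0.59]), np.float64(0.0)))
(np.float64(0.393), 20, -1, 100, (array([ 0.55,  1.12, -0.59,  1.64, -0.7 ,  1.08,  0.84]), np.float64(0.0)))
(np.float64(0.326), 40, 1, 120, (array([ 0.05,  0.95,  0.05,  1.48, -0.73,  1.38, -2.13]), np.float64(0.0)))
(np.float64(0.31), 30, -1, 80, (array([ 0.6 ,  0.98, -0.62,  1.96, -1.05,  0.64,  1.  ]), np.float64(0.0)))
(np.float64(0.286), 50, 1, 140, (array([-0.05,  0.94,  0.01,  1.36, -0.46,  1.42, -2.1 ]), np.float64(0.0)))
(np.float64(0.269), 50, -1, 80, (array([ 0.46,  0.8 , -0.6 ,  1.94, -0.63,  0.46,  0.43]), np.float64(0.0)))
(np.float64(0.269), 50, -1, 100, (array([ 0.42,  0.87, -0.61,  1.74, -0.34,  0.78,  0.42]), np.float64(0.0)))
(np.float64(0.175), 50, 1, -20, (array([-0.29,  0.68, -0.42,  2.23,  1.83,  0.82, -1.05]), np.float64(0.0)))
(np.float64(0.169), 30, 1, 120, (array([ 0.07,  1.04,  0.09,  1.42, -0.82,  1.55, -2.06]), np.float64(0.0)))
(np.float64(0.166), 20, -1, 80, (array([ 0.62,  1.06, -0.58,  1.94, -1.16,  0.79,  1.18]), np.float64(0.0)))
(np.float64(0.157), 50, 1, 160, (array([-0.12,  1.  , -0.01,  1.21, -0.29,  1.57, -1.95]), np.float64(0.0)))
real	0m20.102s
user	0m20.494s
sys	0m0.203s
```

```bash
cat > n.py <<'E'
from plan import *
from go import go,st,ctrl
th=np.radians(40); rg=Rg(th,-1); rf=Rf(th,-1,np.radians(100))
E
python3 - <<'E'
from n import *
st(); s=ctrl.get_state(); go([.4935,-.1056,.22],rg)
m,qs=track(s['qpos'],[(tc([.4935,-.1056,.22],rg),rg),(tc(G,rg),rg),(tc([.51,-.06,.25],rg),rg),(tc([.53,.07,.25],rf),rf),(tc(F,rf),rf)],20)
print(m); [print(x) for x in qs]
E
```

```text
t 11.0833 q [-0.36, 0.619, -0.372, 1.201, 0.219, 1.344, -0.825] tcp [0.5884 0.3351 0.2728] gp [0.5881 0.3349 0.2916] rot [ 3.13 -0.01  1.46] F [0.9 1.  1.4] open 0.0931 grip 0.0
row [-1.46, -0.17, 0.207, 0.297, -0.067, 0.827] rows>= 22.1
0.43674494708515477
(array([ 0.34,  0.65,  0.21,  1.57, -0.57,  1.53, -2.1 ]), np.float64(0.0))
(array([ 0.37,  0.91,  0.17,  1.68, -0.65,  1.2 , -1.9 ]), np.float64(0.0))
(array([ 0.27,  0.61,  0.2 ,  1.55, -0.6 ,  1.54, -2.2 ]), np.float64(0.0))
(array([ 0.64,  0.68, -0.64,  1.66, -0.49,  1.2 ,  0.49]), np.float64(0.0))
(array([ 0.49,  0.95, -0.61,  1.71, -0.48,  0.86,  0.59]), np.float64(0.0))
```

```bash
python3 -m jog '[[-0.73,-0.085,0.05,0.148,-0.033,0.413,1],[-0.73,-0.085,0.05,0.148,-0.033,0.413,1],[-0.73,-0.085,0.05,0.148,-0.033,0.413,1],[-0.73,-0.085,0.05,0.148,-0.033,0.413,1],[-0.73,-0.085,0.05,0.148,-0.033,0.413,1],[-0.73,-0.085,0.05,0.148,-0.033,0.413,1],[-0.73,-0.085,0.05,0.148,-0.033,0.413,1],[-0.73,-0.085,0.05,0.148,-0.033,0.413,1],[-0.73,-0.085,0.05,0.148,-0.033,0.413,1],[-0.73,-0.085,0.05,0.148,-0.033,0.413,1],[-0.73,-0.085,0.05,0.148,-0.033,0.413,1],[-0.73,-0.085,0.05,0.148,-0.033,0.413,1]]'
python3 - <<'E'
from n import *
st(); go([.4935,-.1056,.22],rg)
E
```

```text
t: 12.08
position: [0.5364, 0.1147, 0.2476]
tool_rot: [-2.851, 0.34, 0.183]
contact_force: [-0.3, -1.1, -0.3]
opening: 0.093
grip_force: 0.0
t 12.0833 q [-0.035, 0.623, -0.096, 1.329, -0.215, 1.547, -1.517] tcp [0.5364 0.1147 0.2476] gp [0.5433 0.1105 0.2646] rot [-2.851  0.34   0.183] F [-0.3 -1.1 -0.3] open 0.093 grip 0.0
row [-0.216, 0.693, 0.027, 0.153, -0.033, 0.409] rows>= 11.0
```

```bash
python3 -m jog '[[-0.216,0.693,0.027,0.153,-0.033,0.409,1],[-0.216,0.693,0.027,0.153,-0.033,0.409,1],[-0.216,0.693,0.027,0.153,-0.033,0.409,1],[-0.216,0.693,0.027,0.153,-0.033,0.409,1],[-0.216,0.693,0.027,0.153,-0.033,0.409,1],[-0.216,0.693,0.027,0.153,-0.033,0.409,1],[-0.216,0.693,0.027,0.153,-0.033,0.409,1],[-0.216,0.693,0.027,0.153,-0.033,0.409,1],[-0.216,0.693,0.027,0.153,-0.033,0.409,1],[-0.216,0.693,0.027,0.153,-0.033,0.409,1],[-0.216,0.693,0.027,0.153,-0.033,0.409,1],[-0.216,0.693,0.027,0.153,-0.033,0.409,1]]'
python3 - <<'E'
from n import *
from h import shot
from m import *
st(); go([.4935,-.1056,.045],rg)
c=cam('top'); k=stat(mask(c,'b',(330,255,400,300))); print('blue still',cv2.minAreaRect(k))
c=cam('scene'); H,S,V=cv2.split(cv2.cvtColor(c["frame"],cv2.COLOR_RGB2HSV)); m=((H>105)&(H<135)&(S>100)).astype(np.uint8)*255; m[:190]=0;m[240:]=0;m[:,:250]=0;m[:,320:]=0
a=cv2.minAreaRect(stat(m)); print(a,ray(c,*a[0],.025).round(4))
E
```

```text
t: 13.08
position: [0.4895, -0.0928, 0.2062]
tool_rot: [-3.141, 0.701, -1.276]
contact_force: [0.3, -0.3, -0.1]
opening: 0.093
grip_force: 0.0
t 13.0833 q [0.338, 0.661, 0.234, 1.551, -0.577, 1.544, -2.085] tcp [ 0.4895 -0.0928  0.2062] gp [ 0.493  -0.1044  0.2206] rot [-3.141  0.701 -1.276] F [ 0.3 -0.3 -0.1] open 0.093 grip 0.0
row [0.381, -0.0, 0.444, 0.0, 0.001, 0.001] rows>= 4.2
blue still ((360.8578186035156, 278.692626953125), (15.037873268127441, 34.960662841796875), 73.3007583618164)
((281.5758972167969, 215.41036987304688), (15.197322845458984, 35.12824249267578), 85.2363510131836) [ 0.4886 -0.0989  0.025 ]
```

```bash
python3 -m jog '[[0.06,0,0.07,0,0,0,1],[0.12,0,0.14,0,0,0,1],[0.18,0,0.21,0,0,0,1],[0.24,0,0.28,0,0,0,1],[0.3,0,0.35,0,0,0,1],[0.34,0,0.4,0,0,0,1],[0.37,0,0.43,0,0,0,1],[0.381,0,0.444,0,0,0,1],[0.381,0,0.444,0,0,0,1]]'
python3 - <<'E'
from n import *
from h import shot
st(); go([.4935,-.1056,.025],rg)
a=shot('scene','f1.png')['frame'][165:265,230:340,::-1]; b=shot('top','f2.png')['frame'][215:315,310:420,::-1]
cv2=__import__('cv2'); cv2.imwrite('pics/f.png',np.hstack([cv2.resize(x,(400,364),interpolation=cv2.INTER_CUBIC) for x in(a,b)]))
E
```

```text
t: 13.93
position: [0.4922, -0.0918, 0.0305]
tool_rot: [-3.137, 0.703, -1.268]
contact_force: [1.1, -0.5, 1.1]
opening: 0.0931
grip_force: 0.0
t 13.9333 q [0.36, 0.894, 0.192, 1.655, -0.641, 1.257, -1.907] tcp [ 0.4922 -0.0918  0.0305] gp [ 0.4957 -0.1035  0.0449] rot [-3.137  0.703 -1.268] F [ 1.1 -0.5  1.1] open 0.0931 grip 0.0
row [0.047, 0.009, 0.047, 0.001, 0.002, 0.003] rows>= 0.5
```

View pics/f.png

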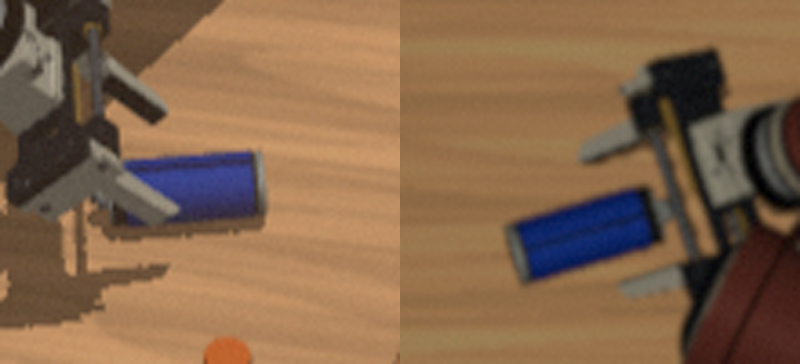

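The fingers straddle the blue drum near mid-length: tips at about (583,160) and (622,290) in the right crop, drum between them at about (590,232). I'll go down and feel for contact.

```bash
python3 -m jog '[[0.02,0.009,0.024,0,0.001,0.002,1],[0.035,0.009,0.042,0,0.001,0.002,1],[0.043,0.009,0.05,0,0.001,0.002,1],[0.045,0.009,0.053,0,0.001,0.002,1],[0.045,0.009,0.053,0,0.001,0.002,1],[0.045,0.009,0.053,0,0.001,0.002,1]]'
python3 -m jog '[[0.005,0,0.006,0,0,0,1],[0.01,0,0.012,0,0,0,1],[0.01,0,0.012,0,0,0,1]]'
python3 -c "
from n import *
st()"
```

```text
t: 14.53
position: [0.4896, -0.0933, 0.0103]
tool_rot: [3.14, 0.699, -1.279]
contact_force: [-0.0, -0.2, -0.5]
opening: 0.0928
grip_force: 0.0
t: 14.78
position: [0.4894, -0.0932, 0.0053]
tool_rot: [3.14, 0.699, -1.279]
contact_force: [0.2, 0.2, 0.0]
opening: 0.0932
grip_force: 0.0
t 14.7833 q [0.365, 0.928, 0.188, 1.667, -0.654, 1.215, -1.886] tcp [ 0.4894 -0.0932  0.0053] gp [ 0.4929 -0.1048  0.0196] rot [ 3.14   0.699 -1.279] F [0.2 0.2 0. ] open 0.0932 grip 0.0
```

```bash
python3 -m jog '[[0,0,0,0,0,0,0.7],[0,0,0,0,0,0,0.6],[0,0,0,0,0,0,0.55],[0,0,0,0,0,0,0.5],[0,0,0,0,0,0,0.4],[0,0,0,0,0,0,0.2],[0,0,0,0,0,0,0],[0,0,0,0,0,0,0],[0,0,0,0,0,0,0],[0,0,0,0,0,0,0],[0,0,0,0,0,0,0],[0,0,0,0,0,0,0]]'
python3 -c "
from n import *
st()"
```

```text
t: 15.78
position: [0.4898, -0.0933, 0.0057]
tool_rot: [3.141, 0.699, -1.279]
contact_force: [0.2, -0.4, 0.7]
opening: 0.0475
grip_force: 30.0
t 15.7833 q [0.365, 0.927, 0.188, 1.666, -0.654, 1.216, -1.886] tcp [ 0.4898 -0.0933  0.0057] gp [ 0.4933 -0.1049  0.0201] rot [ 3.141  0.699 -1.279] F [ 0.2 -0.4  0.7] open 0.0475 grip 30.00310868024826
```

The opening is 47.5 mm, under the 50 mm diameter, so the fingertips are holding the drum about 8 mm above its axis. The tips sit higher than nominal. I'll open, go about 18 mm lower while checking force, and grip again.

```bash
python3 -m jog '[[0,0,0,0,0,0,0.6],[0,0,0,0,0,0,0.7],[0,0,0,0,0,0,0.8],[0,0,0,0,0,0,0.8],[0,0,0,0,0,0,0.8],[0,0,0,0,0,0,0.8]]'
python3 -m jog '[[0.005,0,0.006,0,0,0,0.8],[0.01,0,0.012,0,0,0,0.8],[0.015,0,0.018,0,0,0,0.8],[0.02,0,0.023,0,0,0,0.8],[0.02,0,0.023,0,0,0,0.8]]'
```

```text
t: 16.28
position: [0.4895, -0.0933, 0.0055]
tool_rot: [3.14, 0.699, -1.279]
contact_force: [0.5, -0.3, -0.6]
opening: 0.0736
grip_force: 0.0
t: 16.7
position: [0.4893, -0.0934, -0.0041]
tool_rot: [3.139, 0.699, -1.28]
contact_force: [-0.2, 0.5, -0.3]
opening: 0.0745
grip_force: 0.0
```

```bash
python3 - <<'E'
from n import *
from m import *
st()
c=cam('top'); a=cv2.minAreaRect(stat(mask(c,'b',(330,255,400,300)))); print(a,ray(c,*a[0],.025).round(4))
E
```

```text
t 16.7 q [0.367, 0.943, 0.185, 1.667, -0.658, 1.203, -1.878] tcp [ 0.4893 -0.0934 -0.0041] gp [ 0.4928 -0.1049  0.0103] rot [ 3.139  0.699 -1.28 ] F [-0.2  0.5 -0.3] open 0.0745 grip 0.0
((360.7420654296875, 278.7229309082031), (15.011248588562012, 34.76288604736328), 73.61045837402344) [ 0.4893 -0.0983  0.025 ]
```

```bash
python3 -m jog '[[0.005,0,0.006,0,0,0,0.8],[0.01,0,0.012,0,0,0,0.8],[0.015,0,0.018,0,0,0,0.8],[0.017,0,0.02,0,0,0,0.8],[0.017,0,0.02,0,0,0,0.8]]'
python3 -m jog '[[0,0,0,0,0,0,0.6],[0,0,0,0,0,0,0.55],[0,0,0,0,0,0,0.5],[0,0,0,0,0,0,0.4],[0,0,0,0,0,0,0.2],[0,0,0,0,0,0,0],[0,0,0,0,0,0,0],[0,0,0,0,0,0,0],[0,0,0,0,0,0,0],[0,0,0,0,0,0,0]]'
python3 -c "
from n import *
st()"
```

```text
t: 17.17
position: [0.4894, -0.0934, -0.0117]
tool_rot: [3.14, 0.699, -1.279]
contact_force: [0.2, 0.1, 0.1]
opening: 0.0743
grip_force: 0.0
t: 18.0
position: [0.4897, -0.0935, -0.0113]
tool_rot: [3.141, 0.699, -1.279]
contact_force: [0.4, -0.5, 0.8]
opening: 0.0495
grip_force: 30.0
t 18.0 q [0.368, 0.954, 0.183, 1.667, -0.662, 1.193, -1.871] tcp [ 0.4897 -0.0935 -0.0113] gp [ 0.4932 -0.1051  0.0031] rot [ 3.141  0.699 -1.279] F [ 0.4 -0.5  0.8] open 0.0495 grip 29.99799996614456
```

Gripped at 49.5 mm with the true pinch point at the axis height, but that puts it about 81 mm from the foot, well past the centre of mass. I'll regrip 17 mm nearer the foot so the drum doesn't swing.

```bash
python3 -m jog '[[0,0,0,0,0,0,0.6],[0,0,0,0,0,0,0.7],[0,0,0,0,0,0,0.75],[0,0,0,0,0,0,0.75],[-0.012,0,0.01,0,0,0,0.75],[-0.026,0,0.022,0,0,0,0.75],[-0.038,0,0.032,0,0,0,0.75],[-0.043,0,0.036,0,0,0,0.75],[-0.043,0,0.036,0,0,0,0.75],[-0.043,0,0.036,0,0,0,0.75]]'
python3 -m jog '[[0,0,0,0,0,0,0.6],[0,0,0,0,0,0,0.55],[0,0,0,0,0,0,0.5],[0,0,0,0,0,0,0.4],[0,0,0,0,0,0,0.2],[0,0,0,0,0,0,0],[0,0,0,0,0,0,0],[0,0,0,0,0,0,0],[0,0,0,0,0,0,0],[0,0,0,0,0,0,0]]'
python3 -c "
from n import *
st()"
```

```text
t: 18.83
position: [0.4847, -0.0772, -0.0113]
tool_rot: [3.14, 0.699, -1.279]
contact_force: [0.0, 0.2, 0.9]
opening: 0.0698
grip_force: 0.0
t: 19.67
position: [0.4849, -0.0776, -0.0114]
tool_rot: [3.141, 0.698, -1.279]
contact_force: [-0.1, 0.8, -0.2]
opening: 0.0495
grip_force: 30.0
t 19.6667 q [0.352, 0.942, 0.175, 1.704, -0.675, 1.164, -1.869] tcp [ 0.4849 -0.0776 -0.0114] gp [ 0.4884 -0.0892  0.003 ] rot [ 3.141  0.698 -1.279] F [-0.1  0.8 -0.2] open 0.0495 grip 29.998314678668976
```

```bash
cat > n2.py <<'E'
from n import *
Rc=R.from_euler('xyz',[3.141,.6985,-1.279]); pc=np.array([.4849,-.0776,-.0114])
yt=Rc.as_matrix()[:,1]; a=A-yt*(A@yt); a/=np.linalg.norm(a)
foot=np.array([.4729,-.0449,.025]); foot=foot+yt*((pc-foot)@yt)
Rtd=lambda: None
a_t=Rc.inv().apply(a); f_t=Rc.inv().apply(foot-pc)   # axis and foot in tool frame
th2=np.arccos(-(a_t[2]))   # angle of tool z from -a
def Rfin(be):
    rf=Rf(np.pi/2-th2 if False else th,-1,be)
    w=np.cross(rf.apply(a_t),Z); # small fix to make axis vertical
    return R.from_rotvec(w)*rf
def tcpfor(footpos,Rt): return np.array(footpos)-Rt.apply(f_t)
def go2(fp,Rt):
    t=tcpfor(fp,Rt); go(t-Rt.as_matrix()[:,2]*.0188,Rt)
def drum():
    s=ctrl.get_state(); Rn=R.from_euler('xyz',s['tool_rot']); ax=Rn.apply(a_t)
    print('drum foot',(s['position']+Rn.apply(f_t)).round(4),'axis',ax.round(3))
E
python3 - <<'E'
from n2 import *
drum(); print(a_t,f_t)
for be in(85,100,115):
    rf=Rfin(np.radians(be)); s=ctrl.get_state()
    X,T=fk(s['qpos'],P,SG)
    m,qs=track(s['qpos'],[(s['position']+[0,0,.27],rg),(tcpfor([.52,.06,.2],rf),rf),(tcpfor([.564,.139,.011],rf),rf)],20)
    print(be,m); [print(x) for x in qs]
E
```

```text
drum foot [ 0.4749 -0.0443  0.025 ] axis [ 0.288 -0.958  0.   ]
[ 7.65807640e-01  5.77368725e-17 -6.43069715e-01] [-5.00347193e-02  1.30827518e-17 -5.51475377e-03]
85 0.3720312209542247
(array([ 0.3 ,  0.58,  0.24,  1.54, -0.58,  1.61, -2.16]), np.float64(0.0))
(array([ 0.64,  0.57, -0.55,  1.86, -0.72,  0.99,  0.53]), np.float64(0.0))
(array([ 0.48,  0.93, -0.6 ,  1.91, -0.82,  0.56,  0.74]), np.float64(0.0))
100 0.3720312209542247
(array([ 0.3 ,  0.58,  0.24,  1.54, -0.58,  1.61, -2.16]), np.float64(0.0))
(array([ 0.61,  0.65, -0.6 ,  1.71, -0.53,  1.17,  0.53]), np.float64(0.0))
(array([ 0.44,  0.97, -0.58,  1.74, -0.54,  0.81,  0.64]), np.float64(0.0))
115 -1
(array([ 0.3 ,  0.58,  0.24,  1.54, -0.58,  1.61, -2.16]), np.float64(0.0))
(array([ 0.08,  1.41,  1.31,  0.26, -1.27,  1.98, -2.84]), np.float64(1.119))
```

```bash
python3 -m jog '[[-0.015,0,-0.018,0,0,0,0],[-0.04,0,-0.047,0,0,0,0],[-0.08,0,-0.094,0,0,0,0],[-0.12,0,-0.142,0,0,0,0],[-0.16,0,-0.19,0,0,0,0],[-0.2,0,-0.238,0,0,0,0],[-0.25,0,-0.298,0,0,0,0],[-0.3,0,-0.358,0,0,0,0],[-0.36,0,-0.43,0,0,0,0],[-0.43,0,-0.512,0,0,0,0],[-0.47,0,-0.56,0,0,0,0],[-0.47,0,-0.56,0,0,0,0]]'
python3 - <<'E'
from n2 import *
from h import shot
import cv2
st(); drum(); rf=Rfin(np.radians(100)); go2([.5,.03,.2],rf)
c=shot('scene','g.png'); cv2.imwrite('pics/g1.png',cv2.resize(c['frame'][110:260,200:400,::-1],(600,450)))
E
```

```text
t: 20.67
position: [0.4864, -0.0783, 0.2121]
tool_rot: [-3.134, 0.693, -1.273]
contact_force: [-0.0, -0.1, -3.7]
opening: 0.0498
grip_force: 30.0
t 20.6667 q [0.317, 0.635, 0.233, 1.581, -0.583, 1.524, -2.097] tcp [ 0.4864 -0.0783  0.2121] gp [ 0.4898 -0.0899  0.2266] rot [-3.134  0.693 -1.273] F [-0.  -0.1 -3.7] open 0.0498 grip 29.997403621673584
drum foot [ 0.4761 -0.0449  0.2483] axis [ 0.289 -0.957  0.006]
row [-0.396, -0.163, 0.232, 0.087, 0.039, -0.967] rows>= 24.4
```

```bash
python3 -m jog '[[-0.02,-0.01,0,0.004,0.002,-0.03,0],[-0.04,-0.02,0,0.007,0.003,-0.065,0],[-0.06,-0.03,0,0.01,0.005,-0.1,0],[-0.08,-0.03,0,0.013,0.006,-0.135,0],[-0.1,-0.04,0,0.016,0.008,-0.17,0],[-0.12,-0.05,0,0.02,0.01,-0.205,0],[-0.14,-0.05,0,0.023,0.01,-0.24,0],[-0.15,-0.06,0,0.026,0.011,-0.275,0],[-0.17,-0.07,0,0.029,0.013,-0.31,0],[-0.18,-0.07,0,0.032,0.014,-0.345,0],[-0.19,-0.08,0,0.035,0.015,-0.38,0],[-0.2,-0.08,0,0.038,0.017,-0.41,0]]'
python3 - <<'E'
from n2 import *
st(); drum(); rf=Rfin(np.radians(100)); go2([.5,.03,.2],rf)
E
```

```text
t: 21.72
position: [0.4934, -0.0261, 0.2444]
tool_rot: [-2.412, 0.1, 0.01]
contact_force: [-0.6, 0.7, -4.1]
opening: 0.0491
grip_force: 30.0
t 21.7167 q [0.494, 0.544, -0.11, 1.666, -0.581, 1.378, -0.964] tcp [ 0.4934 -0.0261  0.2444] gp [ 0.495  -0.0386  0.2583] rot [-2.412  0.1    0.01 ] F [-0.6  0.7 -4.1] open 0.0491 grip 29.995918571949005
drum foot [ 0.4441 -0.0302  0.2535] axis [ 0.814 -0.42   0.401]
row [0.007, -0.207, 0.228, 0.047, 0.022, -0.558] rows>= 14.1
```

```bash
python3 -m jog '[[0,-0.015,0.01,0.003,0.001,-0.035,0],[0,-0.03,0.03,0.006,0.003,-0.07,0],[0,-0.04,0.045,0.009,0.004,-0.105,0],[0,-0.055,0.06,0.012,0.005,-0.14,0],[0,-0.065,0.07,0.015,0.007,-0.175,0],[0,-0.08,0.085,0.018,0.008,-0.21,0],[0,-0.09,0.1,0.021,0.01,-0.245,0],[0,-0.105,0.115,0.024,0.011,-0.28,0],[0,-0.12,0.13,0.027,0.012,-0.315,0],[0,-0.13,0.14,0.03,0.014,-0.35,0],[0,-0.14,0.155,0.032,0.015,-0.38,0],[0,-0.15,0.165,0.034,0.016,-0.41,0]]'
python3 - <<'E'
from n2 import *
st(); drum(); rf=Rfin(np.radians(100)); go2([.52,.06,.2],rf)
E
```

```text
t: 22.72
position: [0.4917, 0.04, 0.2371]
tool_rot: [-2.697, -0.744, 1.087]
contact_force: [-0.2, -0.9, -4.3]
opening: 0.0495
grip_force: 30.0
t 22.7167 q [0.658, 0.605, -0.476, 1.734, -0.551, 1.24, 0.193] tcp [0.4917 0.04   0.2371] gp [0.4935 0.0261 0.2496] rot [-2.697 -0.744  1.087] F [-0.2 -0.9 -4.3] open 0.0495 grip 29.9960795044899
drum foot [0.4751 0.0033 0.2069] axis [0.324 0.022 0.946]
row [0.141, 0.041, 0.136, 0.013, 0.006, -0.149] rows>= 3.8
```

```bash
python3 -m jog '[[0.03,0.01,0.03,0.003,0.001,-0.03,0],[0.06,0.02,0.06,0.006,0.003,-0.06,0],[0.09,0.03,0.09,0.009,0.004,-0.09,0],[0.12,0.035,0.115,0.011,0.005,-0.12,0],[0.141,0.041,0.136,0.013,0.006,-0.149,0],[0.141,0.041,0.136,0.013,0.006,-0.149,0],[0.141,0.041,0.136,0.013,0.006,-0.149,0]]'
python3 - <<'E'
from n2 import *
import cv2
from h import shot,proj
st(); drum(); rf=Rfin(np.radians(100)); go2([.564,.139,.2],rf); go2([.564,.139,.06],rf)
ims=[]
s=ctrl.get_state(); Rn=R.from_euler('xyz',s['tool_rot']); ax=Rn.apply(a_t); f=s['position']+Rn.apply(f_t); u=np.cross(ax,[1,0,0]);u/=np.linalg.norm(u);v=np.cross(ax,u)
for n in('scene','top'):
    c=shot(n,'k_'+n+'.png'); im=c['frame'][...,::-1].copy(); t=np.linspace(0,6.283,30)[:,None]
    for h,col in((.009,(0,255,0)),(.103,(255,255,0))):
        q=proj(c,f+ax*h+.025*(np.cos(t)*u+np.sin(t)*v)); cv2.polylines(im,[np.int32(q*16)],True,col,1,shift=4)
    q=proj(c,f+ax*.06)[0].astype(int); ims.append(cv2.resize(im[q[1]-50:q[1]+50,q[0]-50:q[0]+50],(400,400),interpolation=cv2.INTER_CUBIC))
cv2.imwrite('pics/k.png',np.hstack(ims))
E
```

```text
t: 23.3
position: [0.5144, 0.0955, 0.2354]
tool_rot: [-3.136, -0.871, 1.739]
contact_force: [0.3, -0.3, -3.3]
opening: 0.0494
grip_force: 30.0
t 23.3 q [0.629, 0.668, -0.617, 1.694, -0.511, 1.179, 0.516] tcp [0.5144 0.0955 0.2354] gp [0.5169 0.0813 0.2475] rot [-3.136 -0.871  1.739] F [ 0.3 -0.3 -3.3] open 0.0494 grip 29.997130930423737
drum foot [0.5205 0.0596 0.2007] axis [0.003 0.002 1.   ]
row [0.151, 0.188, 0.181, -0.0, 0.001, -0.001] rows>= 2.2
row [-0.206, 0.189, 0.482, -0.0, 0.001, -0.001] rows>= 4.0
```

View pics/k.png

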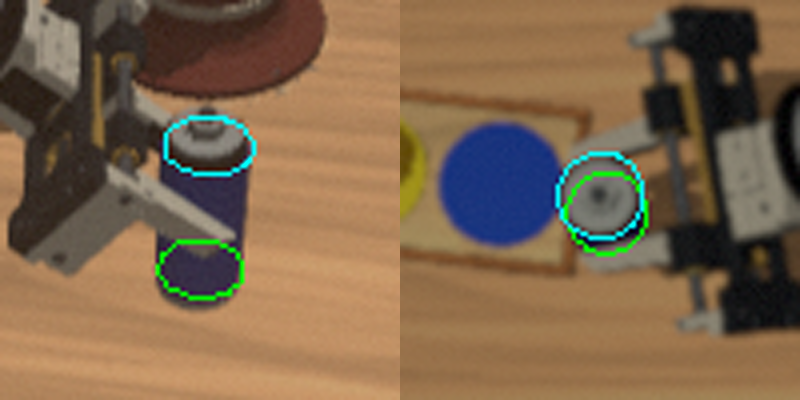

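Blue is upright and matches the prediction: rings at (205,145) and (200,270) in the left crop, and the blue pad centred at (500,183) in the right. I'll move over the pad and down to about 5 mm above it.

```bash
python3 -m jog '[[0.04,0.05,0.045,0,0,0,0],[0.08,0.1,0.1,0,0,0,0],[0.12,0.15,0.145,0,0,0,0],[0.151,0.188,0.181,0,0,0,0],[0.08,0.188,0.24,0,0.001,-0.001,0],[0.01,0.188,0.3,0,0.001,-0.001,0],[-0.06,0.189,0.36,0,0.001,-0.001,0],[-0.13,0.189,0.42,0,0.001,-0.001,0],[-0.18,0.189,0.46,0,0.001,-0.001,0],[-0.206,0.189,0.482,0,0.001,-0.001,0],[-0.206,0.189,0.482,0,0.001,-0.001,0],[-0.206,0.189,0.482,0,0.001,-0.001,0]]'
python3 - <<'E'
from n2 import *
st(); drum(); rf=Rfin(np.radians(100)); go2([.564,.139,.015],rf)
E
```

```text
t: 24.4
position: [0.5602, 0.1748, 0.0971]
tool_rot: [3.137, -0.874, 1.748]
contact_force: [0.1, -0.4, -2.2]
opening: 0.0497
grip_force: 30.0
t 24.4 q [0.462, 0.902, -0.604, 1.71, -0.517, 0.884, 0.571] tcp [0.5602 0.1748 0.0971] gp [0.5627 0.1606 0.1091] rot [ 3.137 -0.874  1.748] F [ 0.1 -0.4 -2.2] open 0.0497 grip 29.997602999210358
drum foot [0.5666 0.139  0.0622] axis [-0.003 -0.002  1.   ]
row [-0.12, -0.009, 0.102, 0.001, -0.001, 0.0] rows>= 1.1
```

```bash
python3 -m jog '[[-0.03,-0.002,0.025,0,0,0,0],[-0.06,-0.005,0.051,0,0,0,0],[-0.085,-0.005,0.072,0,0,0,0],[-0.105,-0.005,0.089,0,0,0,0],[-0.115,-0.005,0.098,0,0,0,0],[-0.12,-0.005,0.102,0,0,0,0],[-0.12,-0.005,0.102,0,0,0,0],[-0.12,-0.005,0.102,0,0,0,0]]'
python3 -c "
from n2 import *
st();drum()"
```

```text
t: 25.07
position: [0.5588, 0.1755, 0.0498]
tool_rot: [3.135, -0.874, 1.751]
contact_force: [0.7, 0.1, -3.9]
opening: 0.0491
grip_force: 30.0
t 25.0667 q [0.458, 0.977, -0.599, 1.724, -0.509, 0.815, 0.621] tcp [0.5588 0.1755 0.0498] gp [0.5612 0.1613 0.0619] rot [ 3.135 -0.874  1.751] F [ 0.7  0.1 -3.9] open 0.0491 grip 29.997827410697937
drum foot [0.5652 0.1398 0.015 ] axis [-0.004 -0.002  1.   ]
```

```bash
python3 -m jog '[[-0.003,0,0.002,0,0,0,0],[-0.005,0,0.004,0,0,0,0],[-0.008,0,0.007,0,0,0,0],[-0.008,0,0.007,0,0,0,0]]'
python3 -c "
from n2 import *
st();drum()"
```

```text
t: 25.4
position: [0.5589, 0.1757, 0.0472]
tool_rot: [3.134, -0.875, 1.751]
contact_force: [0.4, -0.8, -1.2]
opening: 0.0497
grip_force: 30.0
t 25.4 q [0.458, 0.982, -0.598, 1.724, -0.509, 0.812, 0.624] tcp [0.5589 0.1757 0.0472] gp [0.5613 0.1615 0.0592] rot [ 3.134 -0.875  1.751] F [ 0.4 -0.8 -1.2] open 0.0497 grip 29.999755024909973
drum foot [0.5653 0.14   0.0123] axis [-0.004 -0.003  1.   ]
```

Contact is starting, with the weight dropping off. I'll go down about 1.5 mm more.

```bash
python3 -m jog '[[-0.002,0,0.0015,0,0,0,0],[-0.004,0,0.003,0,0,0,0],[-0.004,0,0.003,0,0,0,0],[-0.004,0,0.003,0,0,0,0]]'
python3 -c "
from n2 import *
st();drum()"
```

```text
t: 25.73
position: [0.5589, 0.1758, 0.0472]
tool_rot: [3.134, -0.876, 1.751]
contact_force: [-1.2, -3.5, 6.6]
opening: 0.0496
grip_force: 30.0
t 25.7333 q [0.459, 0.983, -0.599, 1.724, -0.509, 0.813, 0.625] tcp [0.5589 0.1758 0.0472] gp [0.5614 0.1616 0.0592] rot [ 3.134 -0.876  1.751] F [-1.2 -3.5  6.6] open 0.0496 grip 30.00710964202881
drum foot [0.5654 0.1402 0.0123] axis [-0.004 -0.005  1.   ]
```

```bash
python3 -m jog '[[0,0,0,0,0,0,0.6],[0,0,0,0,0,0,0.65],[0,0,0,0,0,0,0.7],[0,0,0,0,0,0,0.75],[0,0,0,0,0,0,0.8],[0,0,0,0,0,0,0.8],[0,0,0,0,0,0,0.8],[0,0,0,0,0,0,0.8]]'
python3 -m jog '[[0,0,-0.03,0,0,0,0.8],[0,0,-0.07,0,0,0,0.8],[0,0,-0.12,0,0,0,0.8],[0,0,-0.19,0,0,0,0.8],[0,0,-0.27,0,0,0,0.8],[0,0,-0.36,0,0,0,0.8],[0,0,-0.45,0,0,0,0.8],[0,0,-0.54,0,0,0,0.8],[0,0,-0.62,0,0,0,0.8],[0,0,-0.66,0,0,0,0.8],[0,0,-0.66,0,0,0,0.8],[0,0,-0.66,0,0,0,0.8]]'
python3 - <<'E'
from h import *
from go import st
st()
# compare predicted upright drums with image masks: hue differences in a model silhouette
for n in('top','scene'):
    c=shot(n,'z_'+n+'.png'); H,S,V=cv2.split(cv2.cvtColor(c['frame'],cv2.COLOR_RGB2HSV))
    a=np.linspace(0,6.283,40)
    for nm,x,y in(('blue',.564,.139),('red',.585,.334),('yellow',.5745,.2365)):
        # washer (grey, low S) at z=.128-.141: centroid of low-saturation pixels near predicted nut
        q=proj(c,[x,y,.127])[0]; m=np.zeros(H.shape,np.uint8); cv2.circle(m,tuple(int(k) for k in q.round()),16,255,-1)
        g=((S<60)&(m>0)); v,u=np.nonzero(g); print(n,nm,'pred',q.round(1),'grey centroid',u.mean().round(1),v.mean().round(1),len(u),'->',ray(c,u.mean(),v.mean(),.127)[:2].round(4))
E
```

```text
t: 26.4
position: [0.5585, 0.1754, 0.0448]
tool_rot: [3.136, -0.874, 1.75]
contact_force: [-0.3, -0.3, -0.5]
opening: 0.0745
grip_force: 0.0
t: 27.4
position: [0.5845, 0.0251, 0.1723]
tool_rot: [3.135, -0.873, 1.75]
contact_force: [-0.2, 0.3, -0.1]
opening: 0.0743
grip_force: 0.0
t 27.4 q [0.624, 0.853, -0.549, 1.479, -0.426, 1.257, 0.556] tcp [0.5845 0.0251 0.1723] gp [0.5869 0.0109 0.1843] rot [ 3.135 -0.873  1.75 ] F [-0.2  0.3 -0.1] open 0.0743 grip 0.0
top blue pred [273.1 247.5] grey centroid 272.5 247.6 268 -> [0.5637 0.1407]
top red pred [199.3 239.5] grey centroid 201.0 241.2 221 -> [0.5805 0.3292]
top yellow pred [236.2 243.5] grey centroid 234.2 243.2 222 -> [0.5753 0.2417]
scene blue pred [369.3 222.1] grey centroid 368.5 224.3 197 -> [0.5714 0.138 ]
scene red pred [450.8 239.7] grey centroid 447.8 239.8 188 -> [0.5868 0.327 ]
scene yellow pred [409.5 230.7] grey centroid 410.6 233.0 182 -> [0.5813 0.2397]
```

Both cameras put the red and blue drums upright with their nut tops within about 6 mm of their pad centres. The robot is clear, so I'm handing in.

```bash
python3 -c "
from station import ctrl
print(ctrl.hand_in())"
```

```text
the job is handed in; nothing more can be done
None
```

I handed the job in at about 27 s of the 72 s: the blue and red drums stand upright on their own pads, within about 6 mm of centre by both cameras, and the yellow drum still stands upright in place; the station returned no verdict.

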